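# Fit the keyed output shaft into the worm gear unit

## Robot

A 6-joint arm with a two-finger parallel gripper is mounted at the origin on the work surface. World frame = base frame: x ahead of the robot, y to its left, z up, the work surface at z = 0. Lengths are in m, angles in rad, forces in N, time in s.
With the tool pointing down it reaches from about 0.3 to 0.875 m from the base axis. Payload 6.4 kg.
Tool frame: the origin (TCP) lies on the mounting face of the last link; the fingertips stand 173 mm ahead of it and the grasp point (between the pads) lies 155 mm ahead of it; z points along the fingers, y is the direction in which the jaws open and shut (so a half turn about z gives the same grasp; the last joint's range is limited). The gripper opens to 85 mm and grips with 20 to 120 N. Pads are 22 mm wide; open, the fingers measure 114 mm over their backs; the gripper's body (76 mm by 85 mm) begins 54 mm behind the grasp point. The pads swing forward as they close: fully open they stand 13 mm farther back than shut.
Start: joints at [1.029, 0.181, 1.607, -0, 1.354, -0.206], TCP at [0.189, 0.543, 0.405] pointing down, gripper open.
Joint ranges: [-2.99, 2.99], [-0.89, 2.07], [0.3, 2.58], [-1.14, 4.28], [0, 2.63], [-3.12, 3.12]. Speed limits (rad/s): [2.57, 2.57, 3.01, 3.14, 3.14, 3.14].

## Interface

Orientations are given as [roll, pitch, yaw] about the fixed x, y, z axes, in that order (R = Rz(yaw) Ry(pitch) Rx(roll)).
In Python, from workcell import bot gives the robot as it stands. The module is installed in compiled form; this text tells all that it offers.
- The arm moves only by the tool servo_tool, never from a script. Its argument "plan" is a list of rows, each a list of 3 entries, a list of its own where there are three numbers: the shift along the tool's x, y, z scaled (see below), then the turn, a rotation vector about the tool's x, y, z scaled (see below), then the closure, from 0 (fully open) to 1 (shut). A call has exactly 8 rows; each row shifts and turns the commanded pose from where the row before left it, along the tool's axes as they then stand; what a row does not reach is not made up. The controller multiplies each number of a shift by 0.25 m and each number of a turn by 0.5 rad. A row lasts 1/8 s, in which the tool goes at most 62.5 mm and 10.7 degrees, less where a joint would pass 70% of its speed; a pose out of reach is approached as far as the arm can. A call with a number of a shift or a turn outside -1 to 1 is refused whole. A call with a gripper value outside its range is refused whole. The fingers move at their own pace and stop on an object; "grip_force" is the grip in N (left out, the last holds). Time passes only in rows, so rows that do not move let the fingers close, or fill a call up. It gives the time, the measured TCP pose, the force and the opening at its end, in the units of the state.
- bot.get_state(): the state, without advancing time (a new reading comes with each control period).
- bot.capture(name): name is "scene" or "top" or "wrist"; returns the picture (480x640x3 uint8, red, green, blue); there is no depth.
- bot.calibration(name): a dict with "fx", "fy", "cx", "cy" (pixels), "view" (4x4, takes a point from world to camera coordinates); the wrist camera has in their place "mount" (4x4, takes a point from camera to tool coordinates, whose origin is the TCP and whose axes are the flange's). Camera axes: x right, y up, looking along -z (the intrinsics and any distortion apply to the point x, -y, -z); pixel columns grow to the right and rows downward; lengths in m; the calibration is good to about 2 mm. A picture is of the moment at which its call begins: read the wrist's pose just before it. calibration takes no time and is no camera call.
- bot.finish_job(): hands the job in, once; it reports no verdict.
The state is a dict: "clock": time; "qpos": joint angles; "joint_velocities": joint speeds; "joint_efforts": joint torques, N m; "ee_pos": TCP position; "eef_rot": TCP orientation; "force": force on the tool from outside, world axes, zero at the start; "moment": the same for the moment, N m; "width": finger opening in m.
Only numpy, scipy, OpenCV 4.12 (cv2) and the standard library are available. Lean on these libraries where they do the work, as an engineer would, in place of code of your own. Each camera call takes 0.05 s, during which the arm holds its last target.

## Task

Take the keyed 25 mm output shaft out of the wooden stand and fit it into the hollow shaft of the gear unit: let its plain end into the bore, turn it by feel under light pressure until the key finds the keyway, and slide it down fully home so that its collar rests flat on the hollow shaft's face, then let go. Never force it or let it drop in (the gear unit should feel no more than about 50 N), and leave the other shafts and stock where they are.

Things in the scene. Friction and masses are not known exactly. Their poses are not given: they have to be found in the camera images.
- shaft: bright steel plug-in output shaft, 146 mm long, about 0.55 kg, upright in one of the stand's pockets. Origin: centre of its lower end; z up its axis; +x: the side of its keys. Insert part 25 mm in diameter from 0 to 90 mm (2 mm wide, 4 mm high bevel at the lower end), collar 36 mm in diameter from 90 to 96 mm, output end 25 mm in diameter from 96 to 146 mm.
- shaft_grip (a point): where to hold the shaft: on its axis, 120 mm above its lower end, mid output end; axes as shaft. A dark key 8 mm wide stands 3.5 mm proud on the output end's +x side from 103 to 135 mm, in line with the lower key: put the fingers on the two bare sides beside it (closing along the shaft's y axis).
- shaft_key (a point): foot of the dark lower key, at the shaft's surface on its +x side, 24 mm above the shaft's lower end. This key is 8 mm wide, stands 3.5 mm proud of the round, square-ended, and runs from 24 to 80 mm; the 24 mm below it are plain round and enter the bore at any angle.
- gearbox: aluminium worm gear unit, fixed, lying on its side on a 215 x 135 mm steel plate so that its hollow output shaft stands upright; body 104 x 104 mm, 106 mm high; worm housing and 90 mm motor flange on its -x side. Origin: on the bench under the bore axis, z up. Its yaw varies.
- bore (a point): bore centre on the upper face of the steel hollow shaft (42 mm outer diameter), 106 mm above the bench, axes as gearbox. Bore 26 mm in diameter with one keyway, 9 mm wide, 4 mm deep, full length. The keyway's angle is not measured: anywhere within 40 degrees (0.70 rad) of the gearbox's +x; seen from above or found by feel. The hollow shaft is self-locked and does not turn.
- bore_end (a point): lower end of the through bore, 92 mm below its mouth, on its axis. How it goes: with 24 mm of the shaft in the bore the key stands on the upper face; turned under a light push (5 to 10 N) it sinks in when within about 2 degrees of the keyway. Home, the collar lies on the face and the shaft's lower end is 90 mm below the mouth. It is a free sliding fit: let go early, it drops.
- rack: wooden stand, fixed, 76 x 232 x 34 mm high, with three round pockets 28 mm in diameter and 22 mm deep in a row along its y axis, at y = -76, 0 and 76 mm. Origin: centre of its underside on the bench. What stands in the pockets stands on their floors, 12 mm above the bench.
- thin_shaft: bystander in the stand: a similar but smaller keyed shaft, 18 mm in diameter, 112 mm long, collar 27 mm in diameter. Origin: centre of its lower end. Leave it alone.
- plain_pin: bystander in the stand: a plain round steel pin without collar or key, 24 mm in diameter, 112 mm long. Origin: centre of its lower end. Leave it alone.
- carton: bystander: small cardboard carton 75 x 75 x 34 mm lying on the bench beyond the work. Origin: centre of its underside. Leave it alone.
Mind the look-alikes: they are no part of the job. What is shaped like the shaft but yellow is not meant.

How it is judged:
On the way, in this order (a step that is already met when the one before it is completed fails the run):
1. the keyed shaft is lifted out of the stand (height (world z) of shaft above 0.06 m), for 0.1 s.
2. the key has entered the keyway: the shaft's lower end is more than 32 mm below the face, on the bore's axis (z of shaft in the frame of bore below -0.032 m and horizontal distance between shaft and bore below 0.004 m), for 0.1 s.
At the end, for the whole second after the job is handed in: The keyed shaft is in the gear unit's bore, upright and at rest, its lower end at least 88.5 mm below the hollow shaft's face (collar down within 1.5 mm), released; the thin shaft, the plain pin and the carton are within 20 mm of where they started (z of shaft in the frame of bore between -0.0925 and -0.0885 m and horizontal distance between shaft and bore below 0.0025 m and angle between shaft's own z axis and vertical below 0.03 rad and linear speed of shaft below 0.01 m/s and distance of each of thin_shaft, plain_pin, carton from where it was at the start of the episode below 0.02 m); the robot touches nothing.
It fails at once if the shaft is forced against the gear unit with more than 50 N (pressed, or dropped in) (contact force between shaft and gearbox above 50 N).
It fails at once if the shaft is let fall down the bore (faster than 0.3 m/s with its end more than 20 mm inside) (linear speed of shaft above 0.3 m/s and z of shaft in the frame of bore below -0.02 m and horizontal distance between shaft and bore below 0.005 m).
It fails at once if another shaft or the carton is disturbed (moved more than 20 mm or toppled) (distance of any of thin_shaft, plain_pin, carton from where it was at the start of the episode above 0.02 m or angle between any of thin_shaft, plain_pin's own z axis and vertical above 0.5 rad).
It also fails if it takes over 67 s, if anything falls off the work surface, if the arm or the gripper's body presses on something with over 40 N, if the wrist force passes 120 N, or if a joint passes its speed limit or range.

## Working session

There is one attempt and no reset: what is moved stays moved. The work goes in short steps, Python scripts to look and compute and a tool call to move; the robot and the scene stay as the last step left them, time stands still between calls to the robot, and variables do not carry over. Pictures are saved under pics/ and viewed, and the job is handed in when it is done.

Besides the shell and the picture viewer there is one more tool, called after "Call:" as name(argument=value, ...), one argument or row to a line, values as JSON. servo_tool: Moves the arm, as the interface text tells. Shifts and turns lie within -1 to 1; 1 stands for 0.25 m of shift or 0.5 rad of turn. Its arguments: {"type":"object","properties":{"plan":{"type":"array","items":{"type":"array"}},"grip_force":{"type":"number"}},"required":["plan"]}

```bash
mkdir -p pics
python3 - <<'E'
from workcell import bot
import cv2,json
s=bot.get_state(); print(s)
for n in ("scene","top","wrist"):
    im=bot.capture(n); cv2.imwrite(f"pics/{n}0.png",im[:,:,::-1]); c=bot.calibration(n); print(n,{k:(v.tolist() if hasattr(v,'tolist') else v) for k,v in c.items()})
E
```

```text
{'clock': 0.0, 'qpos': array([ 1.02869699e+00,  1.81549146e-01,  1.60798861e+00,  6.00902136e-06,
        1.35380346e+00, -2.06309393e-01]), 'joint_velocities': array([-8.61028575e-06,  1.84609018e-03, -1.16978885e-03, -1.34665641e-03,
        1.32289319e-03,  3.97924292e-04]), 'joint_efforts': array([ 8.71266093e-04, -4.44877625e+01, -3.51334977e+01, -2.08412912e-04,
        9.25006141e-03,  4.04776671e-06]), 'ee_pos': array([0.1893284 , 0.54267398, 0.40378871]), 'eef_rot': array([-3.13988238e+00, -3.63931724e-04,  2.80580110e+00]), 'force': array([-0.24879646, -0.29023662, -0.22502519]), 'moment': array([-0.01250234,  0.04654426,  0.01239089]), 'width': 0.08535366312895275}
scene {'fx': 554.6768629960067, 'fy': 554.6768629960067, 'cx': 318.75652615330813, 'cy': 234.54882389451757, 'view': [[-0.5511430169264715, 0.8343332320291792, 0.011376854790807103, 0.3353107112895446], [-0.6974425453197094, -0.4681150677266627, 0.5426252660402265, 0.35610299506398463], [0.4580559691469505, 0.2911294236229063, 0.8398978436868632, -1.2922676479077102], [0.0, 0.0, 0.0, 1.0]]}
top {'fx': 612.8233813153452, 'fy': 612.8233813153452, 'cx': 318.35545538185335, 'cy': 245.9107312547355, 'view': [[0.006991285759652583, -0.9999643638994737, -0.004732108890073062, 0.020698030441043628], [0.9802285861184595, 0.0059173528236293954, 0.19777993804166802, -0.6192344677702641], [-0.19774488837801144, -0.006021284471050595, 0.980235024498557, -1.0937617074375996], [0.0, 0.0, 0.0, 1.0]]}
wrist {'fx': 378.85506320575115, 'fy': 378.85506320575115, 'cx': 312.0949635255498, 'cy': 235.24318909749587, 'mount': [[1.4384765424000977e-05, 0.9656913686159957, 0.2596924726934593, 0.06492160386673847], [0.9999999464359732, 7.102506981804916e-05, -0.0003195050694829732, 0.0009313208857610888], [-0.00032698796383299165, 0.25969246337929025, -0.9656913158679987, 0.03176823000997636], [0.0, 0.0, 0.0, 1.0]]}
```

View pics/scene0.png

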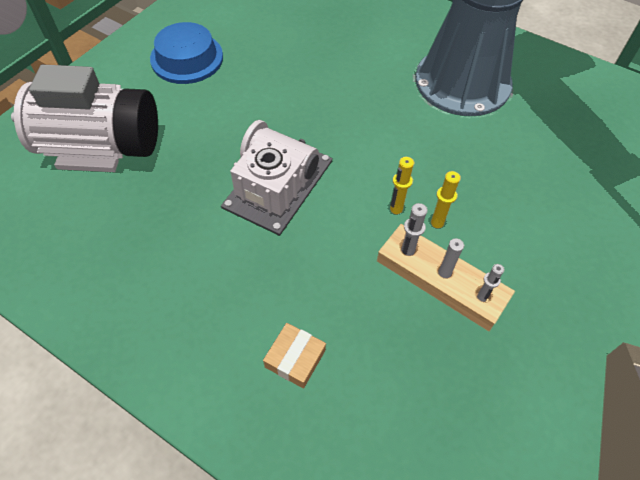

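View pics/top0.png

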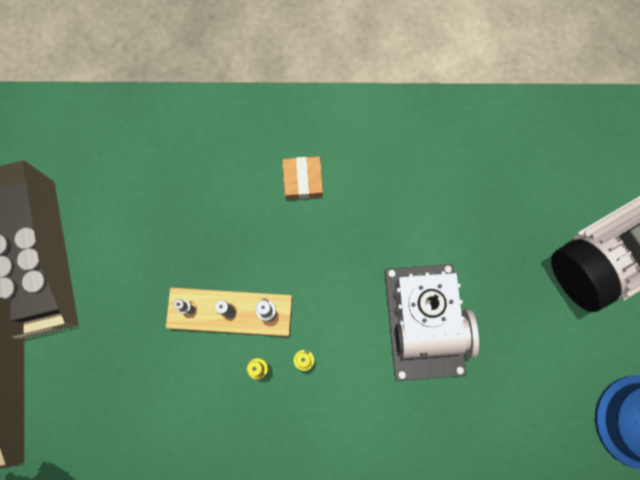

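View pics/wrist0.png

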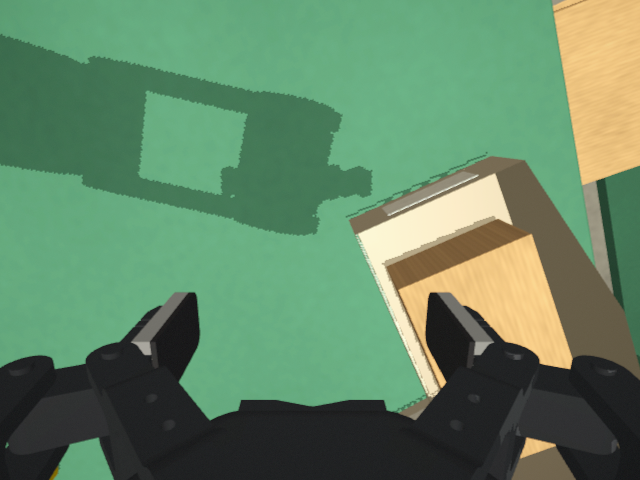

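Scene view: in the stand are the keyed steel shaft with collar (scene 418,210 / top 266,310), the plain pin (455,245 / 225,308) and the small thin shaft (497,270 / 183,305). The yellow pair (402,160; 452,178) stands off the stand and is not meant. The tallest and widest steel one with a collar, at the (418,210) end, fits the description. I'll check it with enlarged crops.

```bash
cat > h.py <<'E'
import numpy as np,cv2
from scipy.spatial.transform import Rotation as R
from workcell import bot
def campose(n,s=None):
    c=bot.calibration(n); K=(c["fx"],c["fy"],c["cx"],c["cy"])
    if n=="wrist":
        T=np.eye(4);T[:3,:3]=R.from_euler('xyz',s["eef_rot"]).as_matrix();T[:3,3]=s["ee_pos"]
        return K,T@np.array(c["mount"])
    return K,np.linalg.inv(np.array(c["view"]))
def ray(n,uv,s=None):
    K,T=campose(n,s); d=np.array([(uv[0]-K[2])/K[0],-(uv[1]-K[3])/K[1],-1.]); return T[:3,3],T[:3,:3]@d
def onz(n,uv,z,s=None):
    o,d=ray(n,uv,s); return o+d*(z-o[2])/d[2]
def proj(n,p,s=None):
    K,T=campose(n,s); q=np.linalg.inv(T)@np.append(p,1); return np.array([K[2]+K[0]*q[0]/-q[2],K[3]-K[1]*q[1]/-q[2]])
def crop(im,x0,y0,x1,y1,f): return cv2.resize(im[y0:y1,x0:x1],None,fx=f,fy=f,interpolation=cv2.INTER_CUBIC)
E
python3 - <<'E'
import cv2,numpy as np
from h import crop
t=cv2.imread('pics/top0.png');s=cv2.imread('pics/scene0.png')
a=crop(t,160,280,310,380,4);b=crop(s,370,150,520,330,2.22)
cv2.imwrite('pics/c1.png',a);cv2.imwrite('pics/c2.png',crop(s,370,150,520,330,3));cv2.imwrite('pics/c3.png',crop(t,380,260,490,380,5))
E
```

```text
(no output)
```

View pics/c1.png

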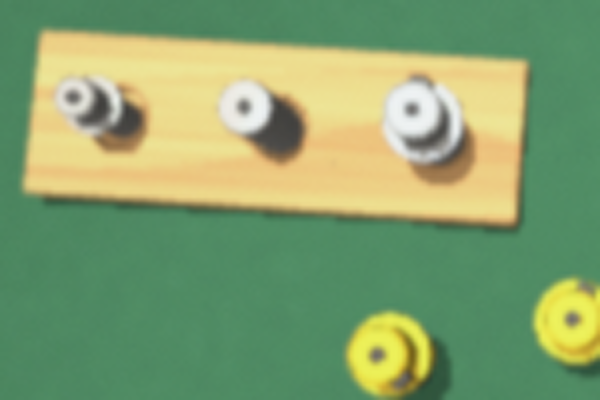

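View pics/c2.png

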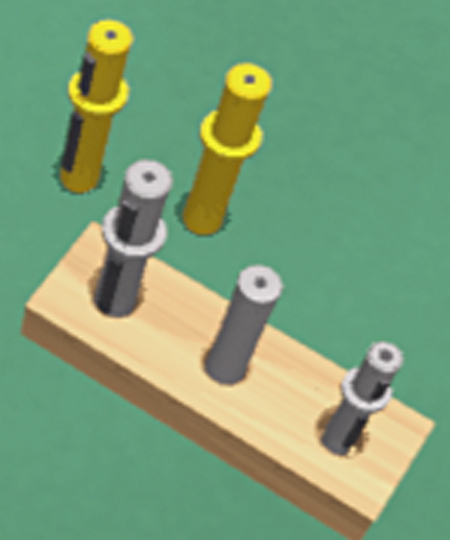

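View pics/c3.png

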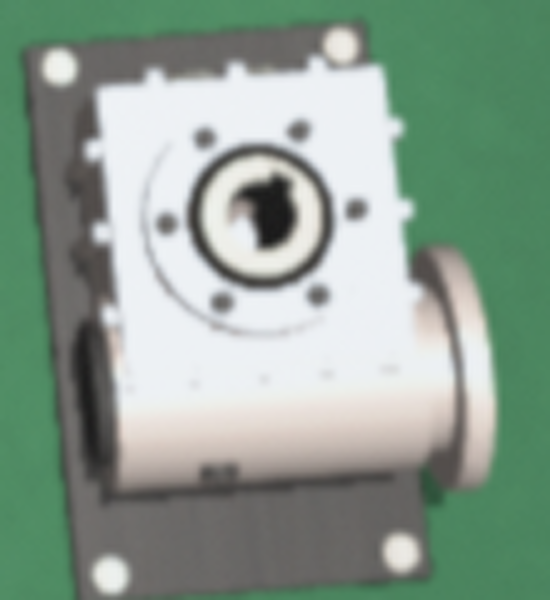

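Crops confirm: the steel shaft with collar and dark keys, at the right end of the stand in the top view, is the one. The keyway shows up-right of the bore centre in the top view (full image about 437,297).

Run:
```python
from h import *
p=onz("top",(263,307.2),.158);q=onz("scene",(419.3,209),.158);print("shaft top",p,q)
b=onz("top",(380+262/5,260+215/5),.106);k=onz("top",(380+284/5,260+181/5),.106);print("bore",b,"kw ang",np.degrees(np.arctan2(*(k-b)[1::-1])))
print("bore scene",onz("scene",(268,158),.106))
for n,uv,z in(("y1",(254.5,368.7),.146),("y2",(303,360),.146),("pin",(221,306.5),.124),("carton",(303,178),.034)):print(n,onz("top",uv,z))
rk=[onz("top",(160+x/4,280+y/4),.034) for x,y in((42,30),(527,62),(518,223),(25,190))];print(np.array(rk).round(3),np.mean(rk,0))
```

```text
shaft top [0.49332019 0.11708694 0.158     ] [0.49491425 0.11808759 0.158     ]
bore [ 0.50790191 -0.17895848  0.106     ] kw ang -33.91867942444434
bore scene [ 0.5105178  -0.17810486  0.106     ]
y1 [0.39118988 0.12994491 0.146     ]
y2 [0.40611271 0.04868799 0.146     ]
pin [0.4974352  0.19385738 0.124     ]
carton [0.76146967 0.05621545 0.034     ]
[[0.542 0.306 0.034]
 [0.528 0.075 0.034]
 [0.452 0.078 0.034]
 [0.466 0.31  0.034]] [0.49719954 0.19238594 0.034     ]
```

Call:
servo_tool(
  plan=[
    [[-0.19,-0.13,0],[0,0,0],0.35],
    [[-0.19,-0.13,0],[0,0,0],0.35],
    [[-0.19,-0.13,0],[0,0,0],0.35],
    [[-0.19,-0.13,0],[0,0,0],0.35],
    [[-0.19,-0.13,0],[0,0,0],0.35],
    [[-0.19,-0.13,0],[0,0,0],0.35],
    [[-0.19,-0.13,0],[0,0,0],0.35],
    [[-0.19,-0.13,0],[0,0,0],0.35],
  ],
)

```text
clock: 1.15
ee_pos: [0.4633, 0.1705, 0.4047]
eef_rot: [3.141, 0.0, 2.806]
force: [1.0, 0.8, 0.4]
width: 0.0558
```

Call:
servo_tool(
  plan=[
    [[0,0,0],[0,0,-0.168],0.35],
    [[0,0,0],[0,0,-0.168],0.35],
    [[0,0,0],[0,0,-0.168],0.35],
    [[0,0,0],[0,0,-0.168],0.35],
    [[-0.06,-0.11,0],[0,0,0],0.35],
    [[-0.06,-0.1,0],[0,0,0],0.35],
    [[0,0,0],[0,0,0],0.35],
    [[0,0,0],[0,0,0],0.35],
  ],
)

```text
clock: 2.15
ee_pos: [0.4922, 0.12, 0.4044]
eef_rot: [3.141, -0.001, 3.142]
force: [-0.1, -0.5, -0.7]
width: 0.0556
```

Run:
```python
from h import *
import pickle
s=bot.get_state();im=bot.capture("wrist")[:,:,::-1];cv2.imwrite("pics/w1.png",im);pickle.dump(s,open("w1.pkl","wb"));print(s["ee_pos"],s["eef_rot"],s["qpos"]);print(proj("wrist",np.array([.4945,.1175,.158]),s))
```

```text
[0.49223068 0.12001177 0.40438018] [ 3.14122428e+00 -9.20300300e-04  3.14150774e+00] [ 4.38093583e-03  2.70476682e-02  1.77586129e+00  3.82656215e-04
  1.33960236e+00 -1.56641816e+00]
[306.48720628 250.56750314]
```

View pics/w1.png

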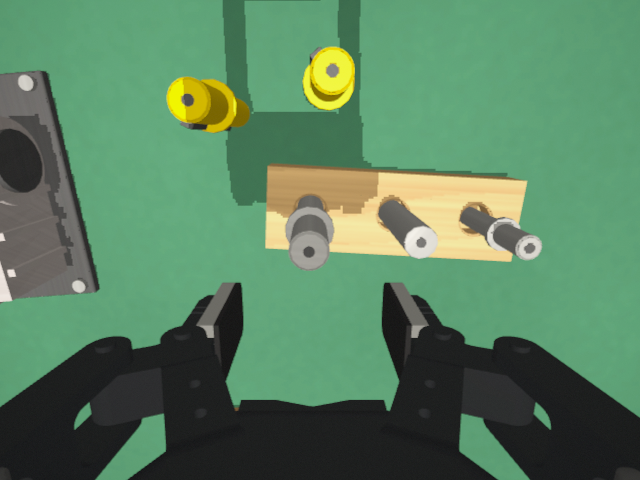

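Call:
servo_tool(
  plan=[
    [[0,0,0],[0,0,0.37],0.35],
    [[0,0,0],[0,0,0.37],0.35],
    [[0,0,0],[0,0,0.37],0.35],
    [[0,0,0],[0,0,0.37],0.35],
    [[0,0,0],[0,0,0.37],0.35],
    [[0,0,0],[0,0,0.37],0.35],
    [[0,0,0],[0,0,0.37],0.35],
    [[0,0,0],[0,0,0.37],0.35],
  ],
)

```text
clock: 3.2
ee_pos: [0.492, 0.1207, 0.4047]
eef_rot: [-3.141, -0.0, 1.657]
force: [-0.9, -0.2, 0.7]
width: 0.0555
```

Call:
servo_tool(
  plan=[
    [[0,0,0],[0,0,0.37],0.35],
    [[0,0,0],[0,0,0.37],0.35],
    [[0,0,0],[0,0,0.37],0.35],
    [[0,0,0],[0,0,0.37],0.35],
    [[0,0,0],[0,0,0.37],0.35],
    [[0,0,0],[0,0,0.37],0.35],
    [[0,0,0],[0,0,0.37],0.35],
    [[0,0,0],[0,0,0.3],0.35],
  ],
)

```text
clock: 4.2
ee_pos: [0.492, 0.1207, 0.4047]
eef_rot: [-3.141, 0.0, 0.213]
force: [-0.7, 1.1, -0.0]
width: 0.0557
```

Run:
```python
from h import *
import pickle
s=bot.get_state();im=bot.capture("wrist")[:,:,::-1];cv2.imwrite("pics/w2.png",im);pickle.dump(s,open("w2.pkl","wb"));print(s["ee_pos"],s["eef_rot"],s["qpos"]);u=proj("wrist",np.array([.4945,.1175,.158]),s);print(u)
x,y=int(u[0])-60,int(u[1])-80;x=max(x,0);y=max(y,0);print(x,y);cv2.imwrite("pics/w2c.png",crop(im,x,y,x+120,y+120,5))
```

```text
[0.49202503 0.12067863 0.40465194] [-3.14134765e+00  1.79457179e-04  2.12864182e-01] [5.78651678e-03 2.64805416e-02 1.77587722e+00 2.08427734e-04
 1.33946089e+00 1.36367087e+00]
[319.18479264 246.83372662]
259 166
```

View pics/w2c.png

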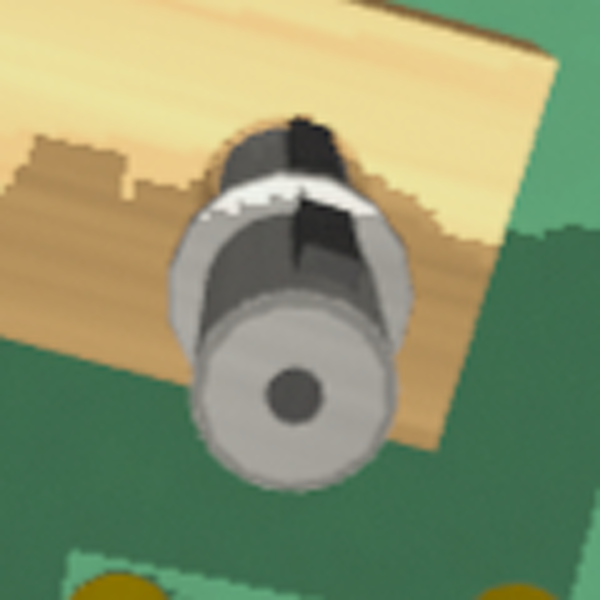

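Run:
```python
from h import *
import pickle
s=pickle.load(open("w2.pkl","rb"))
f=lambda x,y,z:onz("wrist",(259+x/5,166+y/5),z,s)
c=f(294,392,.158);print("centre",c)
s1=pickle.load(open("w1.pkl","rb"));print("centre w1",onz("wrist",(309,252),.158,s1))
for pt in((303,238),(357,252),(330,245)):
  k=f(*pt,.147);d=k-c;print(np.hypot(*d[:2]),np.degrees(np.arctan2(d[1],d[0])))
a,b=f(303,238,.147),f(357,252,.147);d=a-b;print(np.hypot(*d[:2]),np.degrees(np.arctan2(d[1],d[0]))-90)
# where would angle project
for A in (0,-5,-10,-15,-20):
  A=np.radians(A);p=c+[16*.001*np.cos(A),16*.001*np.sin(A),-.011];u=proj("wrist",p,s);print(np.degrees(A),(u-[259,166])*5)
```

```text
centre [0.49579374 0.11862467 0.158     ]
centre w1 [0.49333249 0.11775684 0.158     ]
0.016317262234843796 8.033986755304726
0.016483125722745625 -15.939793432861304
0.0160425173491257 -4.002593853745161
0.006814174694081447 -2.5885504617599224
0.0 [321.01701829 243.12131788]
-5.0 [332.08514376 245.97266033]
-10.0 [342.83876382 249.75666294]
-14.999999999999998 [353.1924459  254.44162029]
-20.0 [363.06439608 259.98840774]
```

Run:
```python
from h import *
im=cv2.imread("pics/w2.png");cv2.imwrite("pics/w2d.png",crop(im,290,185,350,275,6.6))
```

```text
(no output)
```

View pics/w2d.png

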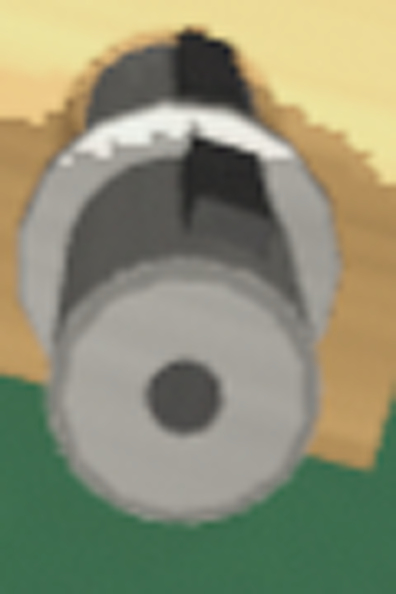

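Call:
servo_tool(
  plan=[
    [[0,0,0],[0,0,0.19],0.35],
    [[0,0,0],[0,0,0.19],0.35],
    [[0,0,0],[0,0,0.186],0.35],
    [[0.011,0.01,0.05],[0,0,0],0.35],
    [[0,0,0.1],[0,0,0],0.35],
    [[0,0,0.1],[0,0,0],0.35],
    [[0,0,0.05],[0,0,0],0.35],
    [[0,0,0],[0,0,0],0.35],
  ],
)

```text
clock: 5.25
ee_pos: [0.4947, 0.1171, 0.3286]
eef_rot: [3.141, 0.002, -0.065]
force: [-0.5, 0.1, -0.0]
width: 0.0555
```

Run:
```python
from h import *
s=bot.get_state();im=bot.capture("wrist")[:,:,::-1];cv2.imwrite("pics/w3.png",im);print(s["ee_pos"],s["eef_rot"],s["force"]);print(proj("wrist",np.array([.4945,.118,.158]),s))
```

```text
[0.49474367 0.11713651 0.32855494] [ 3.14143053e+00  2.41346022e-03 -6.46282458e-02] [-0.49739808  0.12911482 -0.00269465]
[311.80532191 305.56449451]
```

View pics/w3.png

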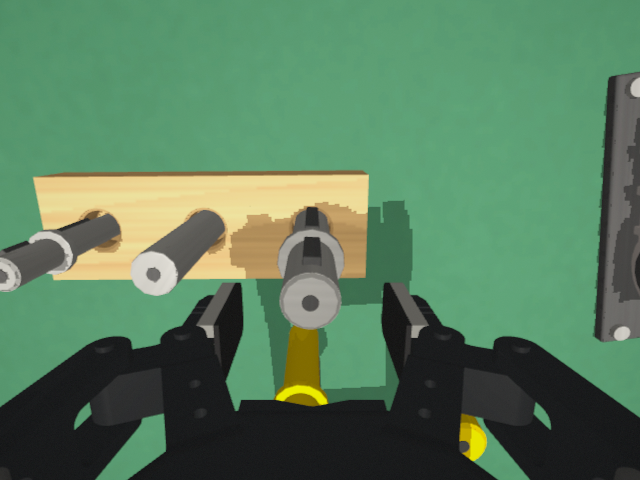

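Call:
servo_tool(
  plan=[
    [[0,0,0.06],[0,0,0],0.35],
    [[0,0,0.06],[0,0,0],0.35],
    [[0,0,0.046],[0,0,0],0.35],
    [[0,0,0],[0,0,0],0.35],
    [[0,0,0],[0,0,0],0.6],
    [[0,0,0],[0,0,0],0.8],
    [[0,0,0],[0,0,0],1],
    [[0,0,0],[0,0,0],1],
  ],
  grip_force=60,
)

```text
clock: 6.3
ee_pos: [0.4955, 0.1171, 0.2889]
eef_rot: [-3.141, -0.001, -0.066]
force: [0.3, 0.2, 4.8]
width: 0.0233
```

Call:
servo_tool(
  plan=[
    [[0,0,0],[0,0,0],1],
    [[0,0,0],[0,0,0],1],
    [[0,0,-0.02],[0,0,0],1],
    [[0,0,-0.04],[0,0,0],1],
    [[0,0,-0.06],[0,0,0],1],
    [[0,0,-0.06],[0,0,0],1],
    [[0,0,0],[0,0,0],1],
    [[0,0,0],[0,0,0],1],
  ],
)

```text
clock: 7.3
ee_pos: [0.4949, 0.117, 0.3331]
eef_rot: [3.142, 0.0, -0.066]
force: [-0.4, 0.4, -6.1]
width: 0.0236
```

Run:
```python
from h import *
s=bot.get_state();print(s)
im=bot.capture("wrist")[:,:,::-1];cv2.imwrite("pics/w4.png",im);
```

```text
{'clock': 7.3, 'qpos': array([-1.58717347e-03,  1.11443832e-01,  1.83943017e+00, -4.37143525e-05,
        1.19096192e+00,  1.63548377e+00]), 'joint_velocities': array([ 4.45430608e-05,  1.12523358e-02,  1.13445741e-02, -6.91867311e-05,
       -6.83882973e-04,  1.30602734e-04]), 'joint_efforts': array([-1.66840019e-02, -4.18794501e+01, -3.58222532e+01, -7.85323373e-04,
       -4.53289622e-02, -2.50601920e-05]), 'ee_pos': array([0.49494787, 0.11700867, 0.3331076 ]), 'eef_rot': array([ 3.14153642e+00,  2.40129996e-04, -6.62584136e-02]), 'force': array([-0.36420964,  0.4323119 , -6.09836031]), 'moment': array([ 0.05657968,  0.01938949, -0.030086  ]), 'width': 0.023582948792646875}
```

View pics/w4.png

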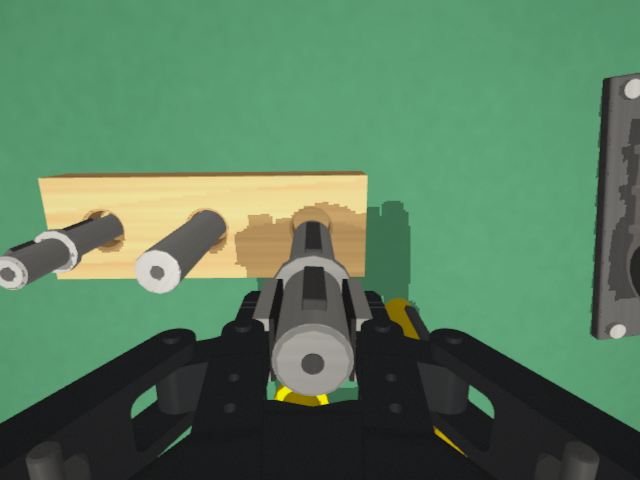

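Call:
servo_tool(
  plan=[
    [[0,0,-0.1],[0,0,0],1],
    [[0,0,-0.15],[0,0,0],1],
    [[0,0,-0.1],[0,0,0],1],
    [[0,0.03,-0.05],[0,0,0],1],
    [[-0.01,0.1,0],[0,0,0],1],
    [[-0.02,0.16,0],[0,0,0],1],
    [[-0.02,0.18,0],[0,0,0],1],
    [[-0.02,0.18,0],[0,0,0],1],
  ],
)

```text
clock: 8.35
ee_pos: [0.4661, -0.0454, 0.4319]
eef_rot: [-3.141, 0.002, -0.066]
force: [0.3, 0.3, -6.2]
width: 0.0235
```

Call:
servo_tool(
  plan=[
    [[-0.01,0.18,0],[0,0,0],1],
    [[-0.01,0.16,0],[0,0,0],1],
    [[-0.01,0.12,0],[0,0,0],1],
    [[0,0.06,0],[0,0,0],1],
    [[0,0.02,0],[0,0,0],1],
    [[0,0,0],[0,0,0],1],
    [[0,0,0],[0,0,0],1],
    [[0,0,0],[0,0,0],1],
  ],
)

```text
clock: 9.35
ee_pos: [0.4507, -0.1774, 0.4332]
eef_rot: [-3.141, -0.0, -0.065]
force: [-0.2, -0.1, -5.1]
width: 0.0236
```

Run:
```python
from h import *
import pickle
s=bot.get_state();print(s["ee_pos"],s["eef_rot"],s["force"],s["qpos"])
im=bot.capture("wrist")[:,:,::-1];cv2.imwrite("pics/w5.png",im);pickle.dump(s,open("w5.pkl","wb"));print(proj("wrist",np.array([.509,-.1785,.106]),s))
```

```text
[ 0.45067686 -0.17738527  0.43320666] [-3.14145324e+00 -5.90657185e-05 -6.49659658e-02] [-0.16291723 -0.08017913 -5.14106429] [-6.20708179e-01 -5.13336464e-02  1.79416937e+00  1.51836298e-04
  1.39878030e+00  1.01502812e+00]
[309.70011498 144.61990108]
```

View pics/w5.png

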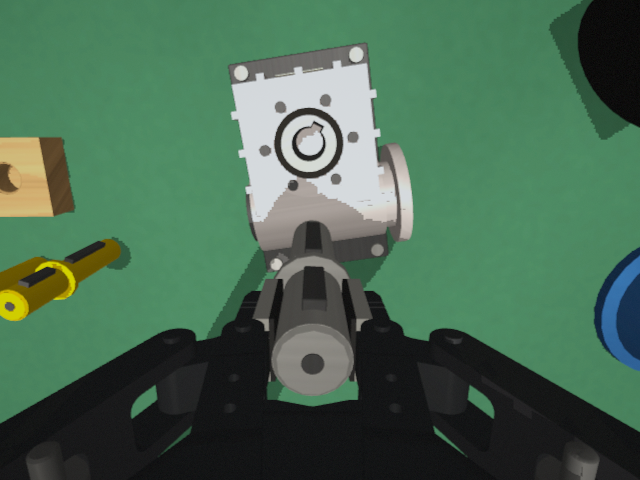

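Run:
```python
from h import *
im=cv2.imread("pics/w5.png");cv2.imwrite("pics/w5c.png",crop(im,264,98,354,188,6.6))
```

```text
(no output)
```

View pics/w5c.png

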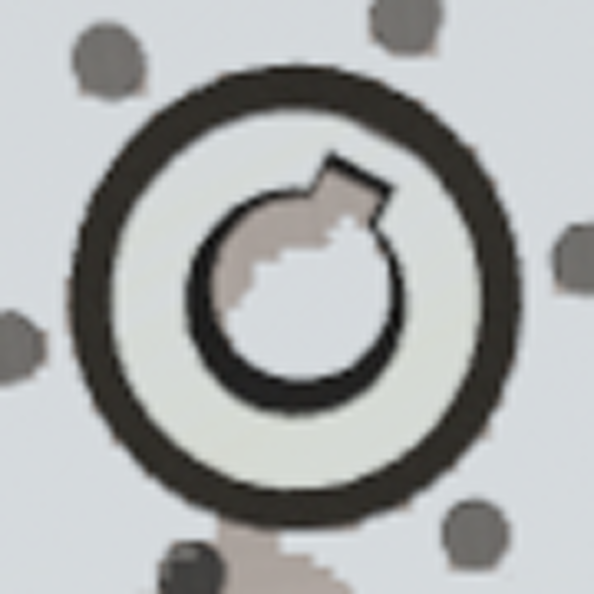

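Run:
```python
from h import *
import pickle
s=pickle.load(open("w5.pkl","rb"))
f=lambda x,y:onz("wrist",(264+(x+.5)/6.6-.5,98+(y+.5)/6.6-.5),.106,s)
c=f(296.5,299.5);k=f(364,169.5);a=f(332,152);b=f(396,187);print(c,np.hypot(*(k-c)[:2]))
ang=lambda d:np.degrees(np.arctan2(d[1],d[0]))
print(ang(k-c),ang(a-b)-90,np.hypot(*(a-b)[:2]))
s4=dict(s)
# shaft top center check in held view: (313,363) at z = tcp-.277+.146
print(onz("wrist",(312.5,364),s["ee_pos"][2]-.131,s)-s["ee_pos"])
# view from top/scene now
for n in("top","scene"):
  im=bot.capture(n)[:,:,::-1];cv2.imwrite(f"pics/{n}5.png",im)
```

```text
[ 0.5102843  -0.17767408  0.106     ] 0.016252303154825558
-31.94511853756713 -31.347729324253926 0.0082068492364829
[ 7.46796790e-05  6.38616949e-04 -1.31000000e-01]
```

Call:
servo_tool(
  plan=[
    [[0,0,0],[0,0,0.32],1],
    [[0,0,0],[0,0,0.34],1],
    [[0,0,0],[0,0,0.32],1],
    [[0.051,-0.03,0],[0,0,0],1],
    [[0.051,-0.03,0],[0,0,0],1],
    [[0.051,-0.03,0.05],[0,0,0],1],
    [[0.051,-0.03,0.05],[0,0,0],1],
    [[0,0,0],[0,0,0],1],
  ],
)

```text
clock: 10.5
ee_pos: [0.5108, -0.1793, 0.4067]
eef_rot: [-3.141, 0.003, -0.553]
force: [-0.2, 0.4, -6.1]
width: 0.0237
```

Run:
```python
from h import *
s=bot.get_state();print(s["ee_pos"],s["eef_rot"],s["force"],s["moment"],s["width"])
out=[]
for n,b in(("top",(.51,-.1787,.106)),("scene",(.51,-.1787,.106)),("wrist",None)):
  im=bot.capture(n)[:,:,::-1].copy();cv2.imwrite(f"pics/{n}6.png",im)
  if b: u=proj(n,np.array(b)).astype(int);print(n,u);out.append(crop(im,u[0]-35,u[1]-70,u[0]+35,u[1]+40,5))
cv2.imwrite("pics/c6.png",np.hstack(out))
```

```text
[ 0.51075824 -0.17934621  0.40670656] [-3.14141371e+00  2.53413548e-03 -5.53496004e-01] [-0.24609106  0.37889627 -6.05827899] [-0.00546754  0.02155377  0.02175774] 0.02367978241649262
top [432 301]
scene [267 157]
```

View pics/c6.png

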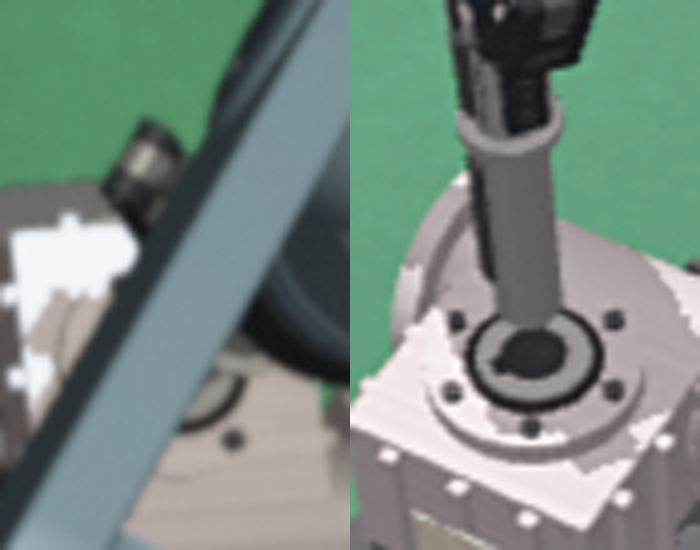

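View pics/wrist6.png

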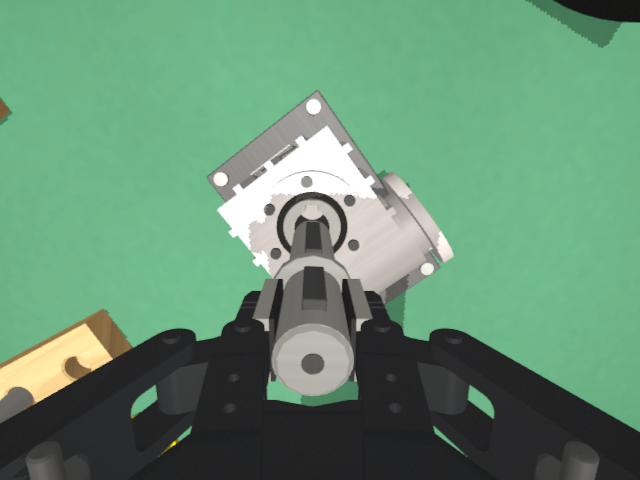

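Run:
```python
from h import *
b=onz("scene",(268.6,157.6),.106);print(b)
print([proj("scene",b+[0,0,dz]) for dz in(0,.023,.1)])
im=cv2.imread("pics/scene6.png")
cv2.imwrite("pics/c7.png",crop(im,235,85,305,185,6))
im=cv2.imread("pics/wrist6.png")
cv2.imwrite("pics/c8.png",crop(im,262,180,362,280,6))
```

```text
[ 0.50912347 -0.17776024  0.106     ]
[array([268.6, 157.6]), array([267.77826036, 149.21162836]), array([264.78083261, 118.61369099])]
```

View pics/c7.png

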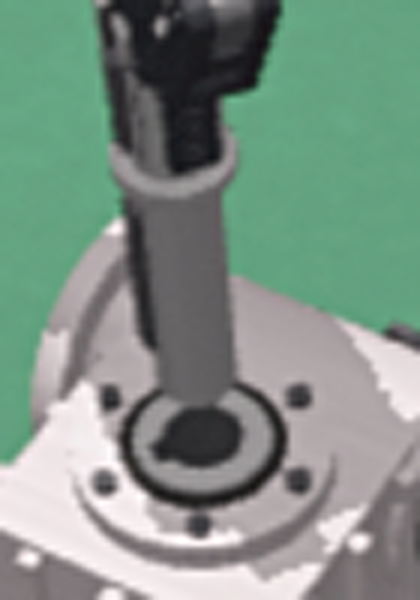

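View pics/c8.png

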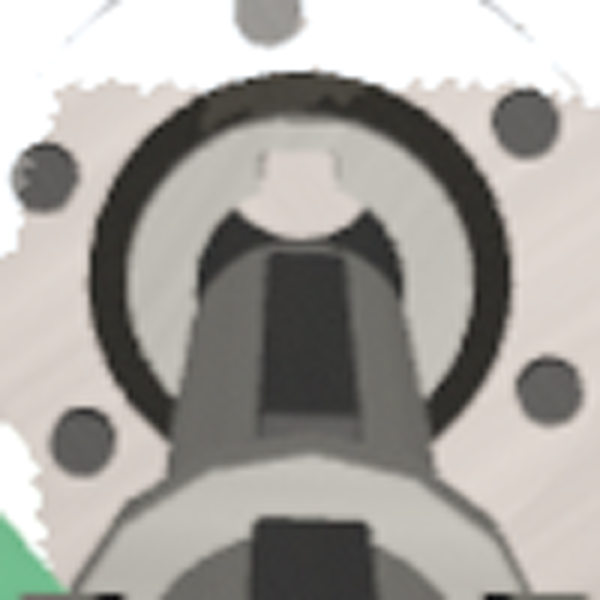

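Run:
```python
from h import *
s=bot.get_state()
T=np.eye(4);Rm=R.from_euler('xyz',s["eef_rot"]).as_matrix()
P=lambda v:(proj("wrist",s["ee_pos"]+Rm@np.array(v),s)-[262,180])*6
print("end low edge",P([.0105,0,.277]),"bevel top",P([.0125,0,.273]), "top front",P([.0125,0,.131]))
print("1mm x",P([.0115,0,.277]))
im=cv2.imread("pics/wrist6.png")[180:280,262:362];g=cv2.cvtColor(im,6)
m=(g<80).astype(np.uint8)
f=lambda x,y:onz("wrist",(262+(x+.5)/6-.5,180+(y+.5)/6-.5),.106,s)
# ring: left,right,top extents + circle fit from hand points outer dark
for p in((300.5,72),(90,283),(511,283),(300.5,117)):
  q=f(*p)-s["ee_pos"];print(p,Rm.T@q)
```

```text
end low edge [310.80047223 240.36020445] bevel top [310.97119077 230.53265994] top front [323.0761168  868.86495728]
1mm x [310.81119508 231.52035942]
(300.5, 72) [ 0.0256792  -0.00144598  0.30238491]
(90, 283) [-2.94734986e-04 -2.72499960e-02  3.02383239e-01]
(511, 283) [-2.91502985e-04  2.43425283e-02  3.02388681e-01]
(300.5, 117) [ 0.02024624 -0.0014475   0.30238513]
```

Call:
servo_tool(
  plan=[
    [[0.002,-0.003,0.02],[0,0,0],1],
    [[0,0,0.03],[0,0,0],1],
    [[0,0,0.015],[0,0,0],1],
    [[0,0,0],[0,0,0],1],
    [[0,0,0],[0,0,0],1],
    [[0,0,0],[0,0,0],1],
    [[0,0,0],[0,0,0],1],
    [[0,0,0],[0,0,0],1],
  ],
)

```text
clock: 11.65
ee_pos: [0.5105, -0.1792, 0.392]
eef_rot: [3.142, -0.0, -0.556]
force: [-0.0, -0.1, -5.7]
width: 0.0237
```

Run:
```python
from h import *
import pickle
s=bot.get_state();print(s["ee_pos"],s["eef_rot"],s["force"],s["moment"],s["width"])
pickle.dump(s,open("w9.pkl","wb"))
for n in("scene","wrist"):
  im=bot.capture(n)[:,:,::-1].copy();cv2.imwrite(f"pics/{n}9.png",im)
  cv2.imwrite(f"pics/c9{n}.png",crop(im,235,105,305,185,8) if n=="scene" else crop(im,262,190,362,290,6))
```

```text
[ 0.51052012 -0.17924081  0.39202692] [ 3.14156294e+00 -1.47038781e-04 -5.56168633e-01] [-0.01494683 -0.09313768 -5.7397665 ] [ 0.00986879 -0.01255347 -0.0122682 ] 0.02366820047172903
```

View pics/c9scene.png

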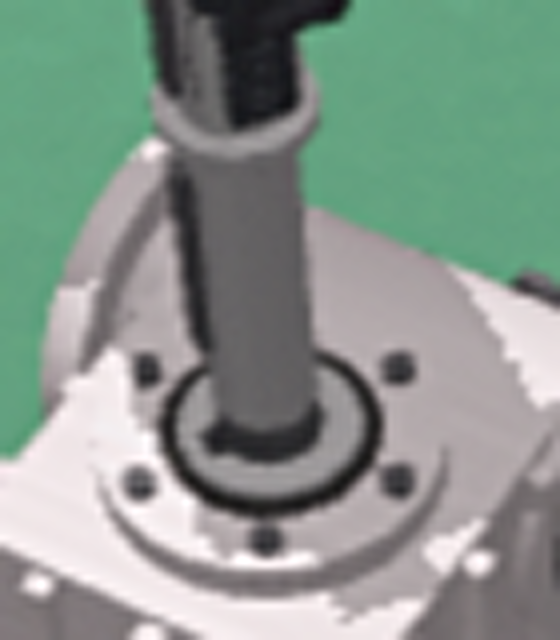

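View pics/c9wrist.png

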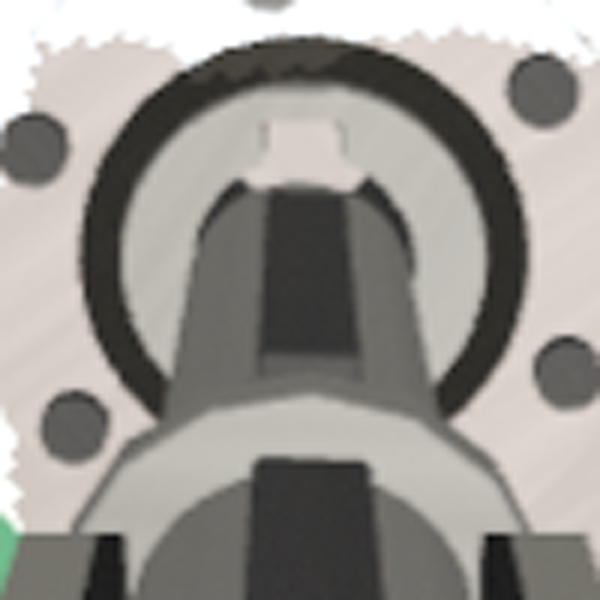

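Run:
```python
from h import *
import pickle
s=pickle.load(open("w9.pkl","rb"));Rm=R.from_euler('xyz',s["eef_rot"]).as_matrix()
f=lambda x,y:onz("wrist",(262+(x+.5)/6-.5,190+(y+.5)/6-.5),.106,s)
L,Rr,Tp=[Rm.T@(f(*p)-s["ee_pos"]) for p in((82,260),(528,260),(305,37))];r=(Rr-L)[1]/2
bc=np.array([Tp[0]-r,(L+Rr)[1]/2]);print("bore in tool",bc,r)
b=s["ee_pos"]+Rm@np.array([*bc,0]);b[2]=.106;print(b)
th=np.radians(np.arange(360))
def sil(n,c,r,z,st=None):
  return np.array([proj(n,np.array([c[0]+r*np.cos(t),c[1]+r*np.sin(t),z]),st) for t in th])
for zb in(.113,.115,.117):
  for rr,dz in((.0105,0),(.0125,.004)):
    q=sil("wrist",b,rr,zb+dz,s);print("wrist zb",zb,"row top",(q[:,1].min()-190)*6)
bs=onz("scene",(269,159),.106);q=sil("scene",bs,.0257,.106);qc=(q-[235,105])*8;print("ring pred",bs,qc.min(0),qc.max(0))
for zb in(.113,.115,.117):
  q=(sil("scene",bs,.0105,zb)-[235,105])*8;print("scene end low",zb,q.min(0),q.max(0))
```

```text
bore in tool [-0.00049844 -0.00091125] 0.02578834216912184
[ 0.51057789 -0.17820376  0.106     ]
wrist zb 0.113 row top 181.04657883463443
wrist zb 0.113 row top 171.30819200835327
wrist zb 0.115 row top 185.0492353423566
wrist zb 0.115 row top 175.30571683683536
wrist zb 0.117 row top 189.11386403068968
wrist zb 0.117 row top 179.36624098646655
ring pred [ 0.51142938 -0.17515886  0.106     ] [159.85836119 347.50100311] [383.93541756 518.84128244]
scene end low 0.113 [223.98713816 376.9864733 ] [316.06123768 447.15811167]Traceback (most recent call last):
  File "<stdin>", line 16, in <module>
  File "<stdin>", line 10, in sil
  File "h.py", line 15, in proj
    K,T=campose(n,s); q=np.linalg.inv(T)@np.append(p,1); return np.array([K[2]+K[0]*q[0]/-q[2],K[3]-K[1]*q[1]/-q[2]])
        ~~~~~~~^^^^^
  File "h.py", line 5, in campose
    c=bot.calibration(n); K=(c["fx"],c["fy"],c["cx"],c["cy"])
ValueError: time passes only in moves, steps and waits
```

Call:
servo_tool(
  plan=[
    [[0.0045,0,0.008],[0,0,0],1],
    [[0,0,0.008],[0,0,0],1],
    [[0,0,0.008],[0,0,0],1],
    [[0,0,0.004],[0,0,0],1],
    [[0,0,0.004],[0,0,0],1],
    [[0,0,0.004],[0,0,0],1],
    [[0,0,0.004],[0,0,0],1],
    [[0,0,0.002],[0,0,0],1],
  ],
)

```text
clock: 12.75
ee_pos: [0.5114, -0.1798, 0.3814]
eef_rot: [-3.142, 0.0, -0.556]
force: [0.3, 0.7, -6.6]
width: 0.0233
```

Run:
```python
from h import *
s=bot.get_state();print(s["ee_pos"],s["eef_rot"],s["force"],s["moment"],s["width"])
for n in("scene","wrist"):
  im=bot.capture(n)[:,:,::-1].copy();cv2.imwrite(f"pics/{n}10.png",im)
  cv2.imwrite(f"pics/c10{n}.png",crop(im,235,105,305,185,7) if n=="scene" else crop(im,262,190,362,290,6))
```

```text
[ 0.51144109 -0.17982389  0.38137291] [-3.14157695e+00  6.63550961e-05 -5.56215540e-01] [ 0.25112053  0.68779977 -6.57224984] [ 0.04834798  0.04533763 -0.03797177] 0.02331850951422595
```

View pics/c10scene.png

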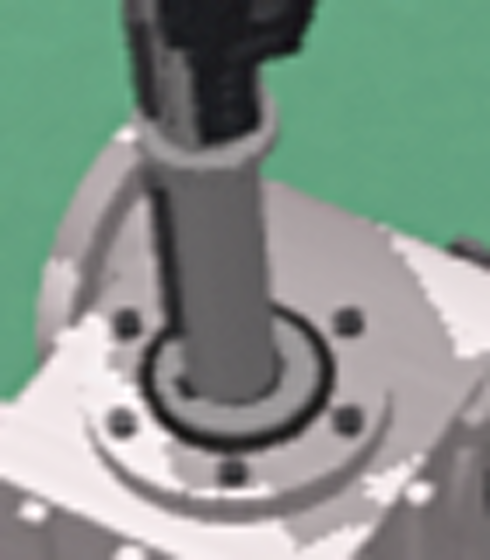

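View pics/c10wrist.png

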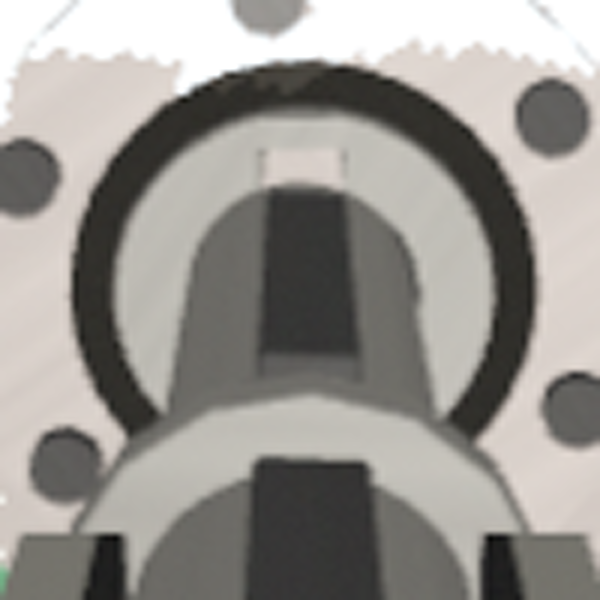

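Call:
servo_tool(
  plan=[
    [[0,0,0.004],[0,0,0],1],
    [[0,0,0.004],[0,0,0],1],
    [[0,0,0.004],[0,0,0],1],
    [[0,0,0.004],[0,0,0],1],
    [[0,0,0.004],[0,0,0],1],
    [[0,0,0.004],[0,0,0],1],
    [[0,0,0.004],[0,0,0],1],
    [[0,0,0.002],[0,0,0],1],
  ],
)

```text
clock: 13.85
ee_pos: [0.5114, -0.1798, 0.3738]
eef_rot: [3.141, 0.001, -0.556]
force: [-2.0, 0.6, -3.6]
width: 0.0238
```

Call:
servo_tool(
  plan=[
    [[-0.0015,0.001,0.004],[0,0,0],1],
    [[0,0,0.004],[0,0,0],1],
    [[0,0,0.004],[0,0,0],1],
    [[0,0,0.004],[0,0,0],1],
    [[0,0,0.004],[0,0,0],1],
    [[0,0,0.004],[0,0,0],1],
    [[0,0,0.004],[0,0,0],1],
    [[0,0,0.002],[0,0,0],1],
  ],
)

```text
clock: 14.85
ee_pos: [0.511, -0.1798, 0.3664]
eef_rot: [-3.142, 0.0, -0.556]
force: [-2.0, 0.2, -4.4]
width: 0.0238
```

Run:
```python
from h import *
s=bot.get_state();print(s["ee_pos"],s["eef_rot"],s["force"],s["moment"],s["width"])
im=bot.capture("wrist")[:,:,::-1].copy();cv2.imwrite("pics/c11.png",crop(im,262,190,362,290,6))
```

```text
[ 0.51099598 -0.17983107  0.36635309] [-3.14158607e+00  6.65577075e-05 -5.56209420e-01] [-1.98987187  0.15118138 -4.41554246] [0.01492302 0.58361338 0.05690761] 0.02376556438944611
```

View pics/c11.png

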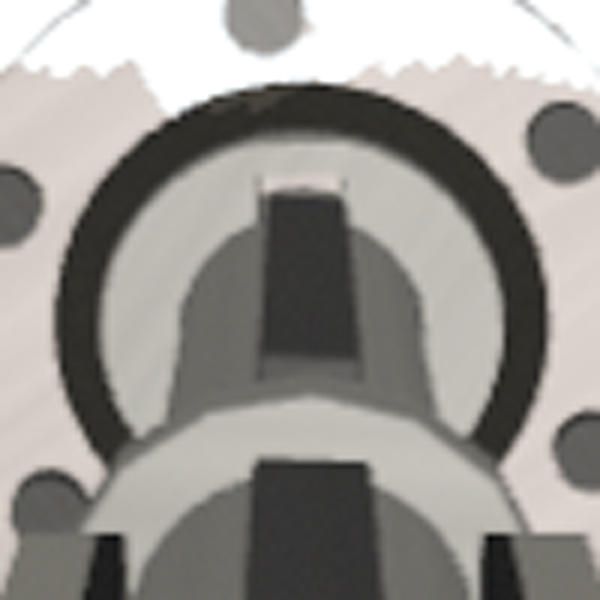

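Call:
servo_tool(
  plan=[
    [[-0.002,0.001,0.004],[0,0,0],1],
    [[0,0,0.004],[0,0,0],1],
    [[0,0,0.004],[0,0,0],1],
    [[0,0,0.004],[0,0,0],1],
    [[0,0,0.004],[0,0,0],1],
    [[0,0,0.004],[0,0,0],1],
    [[0,0,0.004],[0,0,0],1],
    [[0,0,0],[0,0,0],1],
  ],
)

```text
clock: 15.9
ee_pos: [0.5105, -0.1798, 0.3593]
eef_rot: [-3.142, 0.0, -0.556]
force: [-0.2, -0.6, -6.5]
width: 0.0236
```

Run:
```python
from h import *
s=bot.get_state();print(s["ee_pos"],s["eef_rot"],s["force"],s["moment"],s["width"])
im=bot.capture("wrist")[:,:,::-1].copy();cv2.imwrite("pics/c12.png",crop(im,262,190,362,290,6))
```

```text
[ 0.5104562  -0.1797655   0.35932554] [-3.14153775e+00  5.72601925e-05 -5.56213322e-01] [-0.22838076 -0.64732315 -6.54356995] [ 1.11602798e-01  8.67183318e-02 -1.16525713e-06] 0.023595015930617375
```

View pics/c12.png

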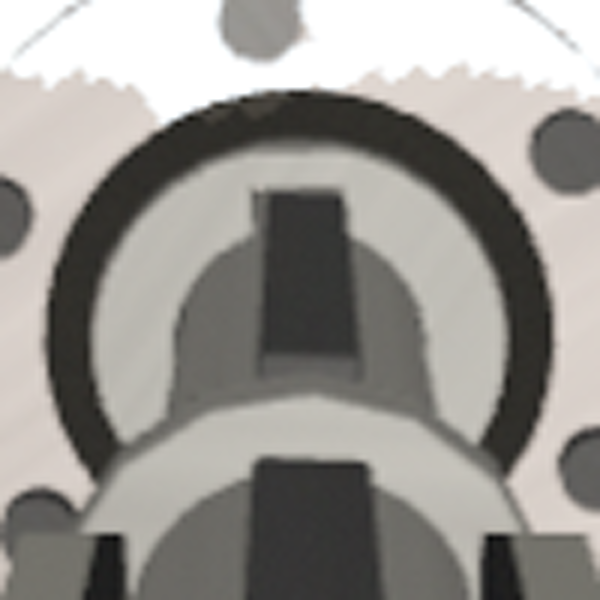

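Call:
servo_tool(
  plan=[
    [[0,0,0],[0,0,-0.05],1],
    [[0,0,0],[0,0,-0.05],1],
    [[0,0,0.002],[0,0,0],1],
    [[0,0,0.002],[0,0,0],1],
    [[0,0,0.002],[0,0,0],1],
    [[0,0,0.002],[0,0,0],1],
    [[0,0,0],[0,0,0],1],
    [[0,0,0],[0,0,0],1],
  ],
)

```text
clock: 16.95
ee_pos: [0.5104, -0.1798, 0.3574]
eef_rot: [3.142, 0.0, -0.506]
force: [-0.5, 0.8, -6.5]
width: 0.0238
```

Run:
```python
from h import *
s=bot.get_state();print(s["ee_pos"],s["eef_rot"],s["force"],s["moment"],s["width"])
im=bot.capture("wrist")[:,:,::-1].copy();cv2.imwrite("pics/c13.png",crop(im,262,190,362,290,6))
```

```text
[ 0.5104379  -0.1797841   0.35737779] [ 3.14158159e+00  9.68031369e-05 -5.06204902e-01] [-0.51461282  0.78506707 -6.49714267] [0.16450222 0.04295349 0.02706313] 0.023823296733668186
```

View pics/c13.png

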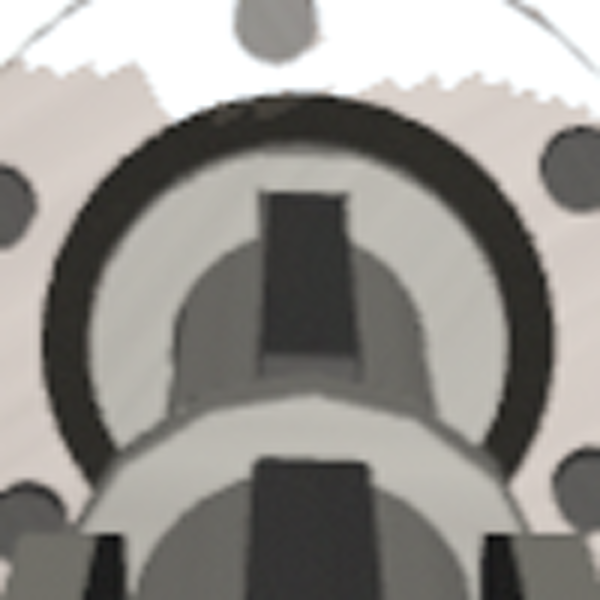

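Call:
servo_tool(
  plan=[
    [[0,0,0.002],[0,0,-0.02],1],
    [[0,0,0.002],[0,0,0],1],
    [[0,0,0.002],[0,0,0],1],
    [[0,0,0.002],[0,0,0],1],
    [[0,0,0.002],[0,0,0],1],
    [[0,0,0.002],[0,0,0],1],
    [[0,0,0],[0,0,0],1],
    [[0,0,0],[0,0,0],1],
  ],
)

```text
clock: 18.0
ee_pos: [0.5104, -0.1798, 0.3544]
eef_rot: [-3.142, 0.0, -0.496]
force: [-1.2, 0.9, -6.2]
width: 0.0241
```

Call:
servo_tool(
  plan=[
    [[0,0,0.003],[0,0,0],1],
    [[0,0,0.003],[0,0,0],1],
    [[0,0,0.003],[0,0,0],1],
    [[0,0,0.003],[0,0,0],1],
    [[0,0,0.003],[0,0,0],1],
    [[0,0,0.003],[0,0,0],1],
    [[0,0,0.003],[0,0,0],1],
    [[0,0,0],[0,0,0],1],
  ],
)

```text
clock: 19.0
ee_pos: [0.5104, -0.1798, 0.349]
eef_rot: [-3.142, 0.0, -0.496]
force: [-0.3, 0.2, -7.2]
width: 0.0237
```

Run:
```python
from h import *
s=bot.get_state();print(s["ee_pos"],s["eef_rot"],s["force"],s["moment"],s["width"])
im=bot.capture("wrist")[:,:,::-1].copy();cv2.imwrite("pics/c14.png",crop(im,262,190,362,290,6))
im=bot.capture("scene")[:,:,::-1].copy();cv2.imwrite("pics/c14s.png",crop(im,225,85,305,185,6))
```

```text
[ 0.5104274  -0.17978262  0.34904954] [-3.14158734e+00  1.58268337e-04 -4.96198814e-01] [-0.26174945  0.17572444 -7.18134036] [ 0.22433057  0.05239944 -0.02137825] 0.023719240584294508
```

View pics/c14.png

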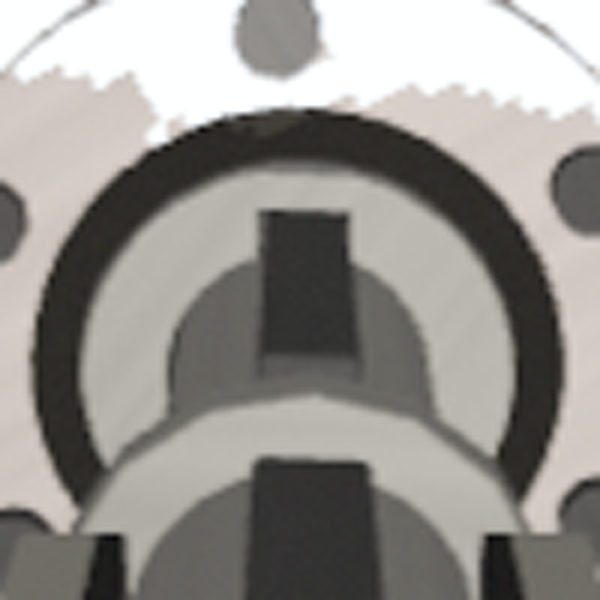

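View pics/c14s.png

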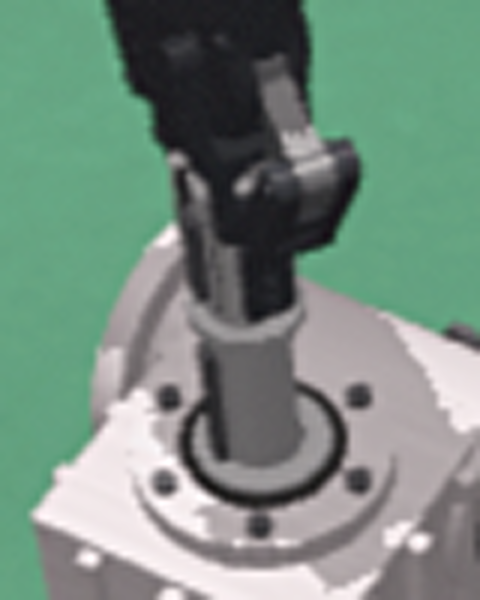

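The key sits in the keyway (crop: key 258–350, both sides flush) and the force shows no resistance. Sliding down.

Call:
servo_tool(
  plan=[
    [[0,0,0.006],[0,0,0],1],
    [[0,0,0.008],[0,0,0],1],
    [[0,0,0.01],[0,0,0],1],
    [[0,0,0.01],[0,0,0],1],
    [[0,0,0.01],[0,0,0],1],
    [[0,0,0.01],[0,0,0],1],
    [[0,0,0.01],[0,0,0],1],
    [[0,0,0.004],[0,0,0],1],
  ],
)

```text
clock: 20.1
ee_pos: [0.5104, -0.1798, 0.332]
eef_rot: [3.142, 0.0, -0.496]
force: [-0.7, 1.3, -5.9]
width: 0.0236
```

Call:
servo_tool(
  plan=[
    [[0,0,0.01],[0,0,0],1],
    [[0,0,0.012],[0,0,0],1],
    [[0,0,0.012],[0,0,0],1],
    [[0,0,0.012],[0,0,0],1],
    [[0,0,0.012],[0,0,0],1],
    [[0,0,0.012],[0,0,0],1],
    [[0,0,0.012],[0,0,0],1],
    [[0,0,0.006],[0,0,0],1],
  ],
)

```text
clock: 21.1
ee_pos: [0.5104, -0.1798, 0.3099]
eef_rot: [-3.142, 0.0, -0.496]
force: [-1.6, 2.5, -4.7]
width: 0.0236
```

Call:
servo_tool(
  plan=[
    [[-0.001,-0.0007,0.006],[0,0,0],1],
    [[0,0,0.008],[0,0,0],1],
    [[0,0,0.008],[0,0,0],1],
    [[0,0,0.008],[0,0,0],1],
    [[0,0,0.008],[0,0,0],1],
    [[0,0,0.006],[0,0,0],1],
    [[0,0,0.004],[0,0,0],1],
    [[0,0,0],[0,0,0],1],
  ],
)

```text
clock: 22.1
ee_pos: [0.5103, -0.1796, 0.2981]
eef_rot: [3.142, -0.0, -0.496]
force: [-0.5, 1.4, -7.7]
width: 0.0238
```

Now the last ~5 mm in half-millimetre rows, watching the force.

Call:
servo_tool(
  plan=[
    [[0,0,0.002],[0,0,0],1],
    [[0,0,0.002],[0,0,0],1],
    [[0,0,0.002],[0,0,0],1],
    [[0,0,0.002],[0,0,0],1],
    [[0,0,0.002],[0,0,0],1],
    [[0,0,0.002],[0,0,0],1],
    [[0,0,0],[0,0,0],1],
    [[0,0,0],[0,0,0],1],
  ],
)

```text
clock: 23.1
ee_pos: [0.5103, -0.1795, 0.2951]
eef_rot: [3.142, 0.0, -0.496]
force: [-0.5, 0.7, -6.1]
width: 0.0238
```

Run:
```python
from h import *
s=bot.get_state();print(s["ee_pos"],s["force"],s["moment"])
im=bot.capture("scene")[:,:,::-1].copy();cv2.imwrite("pics/c15s.png",crop(im,225,85,305,185,6))
```

```text
[ 0.5102913  -0.17953861  0.29511486] [-0.45075224  0.67575205 -6.05172897] [0.21733065 0.09515186 0.02657175]
```

View pics/c15s.png

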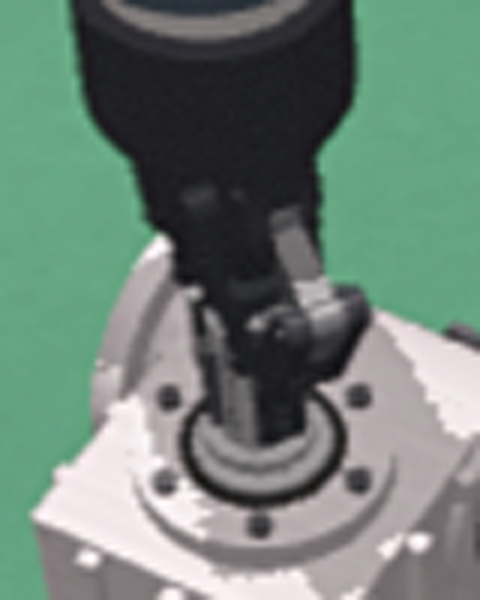

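Call:
servo_tool(
  plan=[
    [[0,0,0.0015],[0,0,0],1],
    [[0,0,0.0015],[0,0,0],1],
    [[0,0,0.001],[0,0,0],1],
    [[0,0,0.001],[0,0,0],1],
    [[0,0,0.001],[0,0,0],1],
    [[0,0,0.001],[0,0,0],1],
    [[0,0,0],[0,0,0],1],
    [[0,0,0],[0,0,0],1],
  ],
)

```text
clock: 24.15
ee_pos: [0.5103, -0.1795, 0.2934]
eef_rot: [3.142, 0.0, -0.496]
force: [-0.2, 1.1, -6.2]
width: 0.0236
```

Call:
servo_tool(
  plan=[
    [[0,0,0.001],[0,0,0],1],
    [[0,0,0.001],[0,0,0],1],
    [[0,0,0.001],[0,0,0],1],
    [[0,0,0.001],[0,0,0],1],
    [[0,0,0],[0,0,0],1],
    [[0,0,0],[0,0,0],1],
    [[0,0,0],[0,0,0],1],
    [[0,0,0],[0,0,0],1],
  ],
)

```text
clock: 25.15
ee_pos: [0.5104, -0.1795, 0.2929]
eef_rot: [3.142, -0.0, -0.496]
force: [-4.3, 2.5, 2.7]
width: 0.0237
```

Call:
servo_tool(
  plan=[
    [[0,0,0],[0,0,0],0.65],
    [[0,0,0],[0,0,0],0.55],
    [[0,0,0],[0,0,0],0.45],
    [[0,0,0],[0,0,0],0.4],
    [[0,0,0],[0,0,0],0.35],
    [[0,0,0],[0,0,0],0.35],
    [[0,0,0],[0,0,0],0.35],
    [[0,0,0],[0,0,0],0.35],
  ],
)

```text
clock: 26.15
ee_pos: [0.5103, -0.1795, 0.2924]
eef_rot: [-3.142, -0.0, -0.496]
force: [0.3, 0.4, 0.0]
width: 0.0555
```

Run:
```python
from h import *
s=bot.get_state();print(s["ee_pos"],s["force"],s["moment"],s["width"])
im=bot.capture("wrist")[:,:,::-1].copy();cv2.imwrite("pics/w16.png",im)
```

```text
[ 0.51032765 -0.17948836  0.29244618] [0.25078622 0.35684999 0.00774495] [-0.03816747  0.04839639  0.00292764] 0.05546683906334989
```

View pics/w16.png

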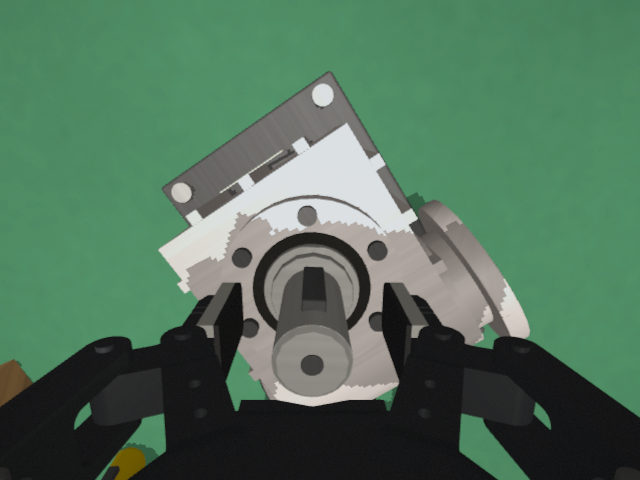

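Released, with no contact force. Retreating straight up and checking.

Call:
servo_tool(
  plan=[
    [[0,0,-0.04],[0,0,0],0.35],
    [[0,0,-0.08],[0,0,0],0.35],
    [[0,0,-0.1],[0,0,0],0.35],
    [[0,0,-0.1],[0,0,0],0.35],
    [[0,0,-0.1],[0,0,0],0.35],
    [[-0.1,0,-0.02],[0,0,0],0.35],
    [[-0.14,0,0],[0,0,0],0.35],
    [[0,0,0],[0,0,0],0.35],
  ],
)

```text
clock: 27.2
ee_pos: [0.4564, -0.15, 0.4031]
eef_rot: [3.142, -0.0, -0.496]
force: [0.5, 0.3, -0.2]
width: 0.0555
```

Run:
```python
from h import *
s=bot.get_state();print(s["ee_pos"],s["force"])
im=bot.capture("wrist")[:,:,::-1].copy();cv2.imwrite("pics/w17.png",im)
im=bot.capture("scene")[:,:,::-1].copy();cv2.imwrite("pics/scene17.png",im);cv2.imwrite("pics/c17s.png",crop(im,225,85,305,185,6))
b=np.array([.5095,-.1785,.106])
print("shaft top predicted home",proj("scene",b+[0,0,.056]),"bore",proj("scene",b), "per mm",proj("scene",b+[0,0,.055]))
```

```text
[ 0.45635675 -0.14999979  0.40311457] [ 0.45368114  0.26536469 -0.23312799]
shaft top predicted home [266.0753598 136.5520852] bore [268.15441712 157.55780365] per mm [266.11424368 136.94494772]
```

View pics/c17s.png

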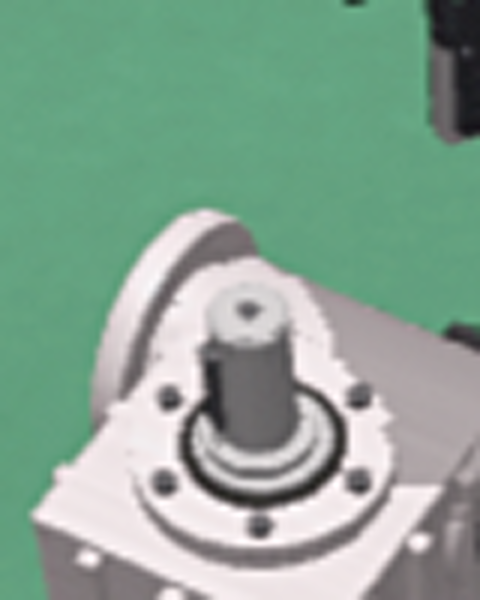

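View pics/w17.png

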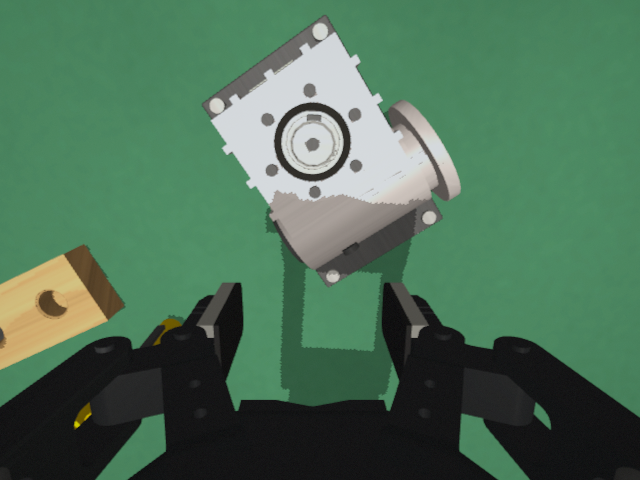

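View pics/scene17.png

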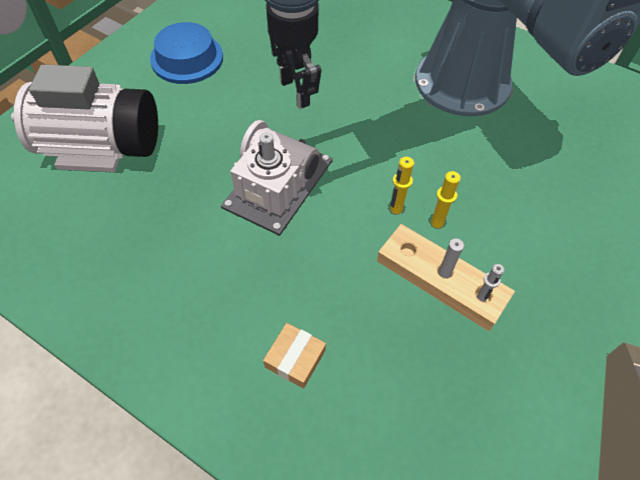

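```bash
python3 -c "
from workcell import bot
print(bot.finish_job());print(bot.get_state()['clock'])"
```

```text
the job is handed in; nothing more can be done
None
the job is handed in; nothing more can be done
```

The 25 mm keyed shaft is out of the stand and fully home in the gear unit's bore. I released it, backed the gripper off and handed the job in at about 27 s, well inside the 67 s limit. No verdict was reported.

- **Fit:** I turned the shaft to the keyway angle seen by the wrist camera, then let its plain end in. Before the key reached the face I corrected the angle by about 3.4° from the wrist pictures, so no search by feel was needed. The key slid in with no axial resistance.
- **Seating:** Contact came with the tool at 0.2929 m, against 0.293 m expected. It showed as roughly 9 N of upward push. Sideways force reached about 5 N at that moment and was gone after release. I read forces only at the end of each move, never above about 10 N on the gear unit.
- **Last checks:** After retreating, the scene picture puts the shaft top at pixel (266.3, 136.8), against (266.1, 136.6) predicted for fully home. The tool force is close to zero and the gripper is clear. By eye, the thin shaft, the plain pin and the carton look unmoved.
- **Disagreement:** The camera estimates of the bore position differed by 1–3 mm, so I settled the alignment from relative views and the sideways force.

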